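# Refit the washed hob knob and hold it pressed for lighting

## Task

The portable gas hob has just been washed and is to be lit. First slide its drip tray fully home under the burner; then put the loose knob back on the bare valve shaft, turned so that the flat in its bore meets the flat of the D-shaped shaft (pointer towards the white off mark), push it fully on, and keep pressing it right down against the valve spring as one does to light the burner. Finish while still holding the knob pressed down, and leave the other things on the worktop where they are.

Things in the scene. Friction and masses are not known exactly. Their poses are not given: they have to be found in the camera images.
- gas_hob: One-burner gas hob, fixed, 210 (x) x 300 (y) mm, steel top 72 mm above the worktop. Origin: middle of its footprint on the worktop; x from its front to its back, y to its left, z up. Black pan support: 180 mm square, centred at (4, 45) mm, top at z 105 mm. Black control strip on its right, with the bare valve shaft at (-35, -105) mm and a white off mark (dot) 30 mm behind (+x of) the shaft.
- drip_tray (a joint): How far the drip tray stands out of the hob's front, in m: 0 = fully home (stop), at most 0.08. It slides straight along the hob's x axis with about 2.5 N of friction and stays where it is left.
- tray_handle (a point): Middle of the black bar handle on the drip tray's front; axes as the hob's. The bar is 9 mm thick, 90 mm long along y, 36 mm above the worktop, and its axis is 29 mm in front of the tray's steel front (202 wide, z 16 to 50 mm; 24 mm gap). Pushing the handle along +x slides the tray in.
- valve (a joint): How far the valve shaft is pressed down, in m: 0 = up, 0.005 = fully down (stop). A spring pushes back with 3.5 N at the start and 7 N fully down. The shaft does not turn.
- shaft_tip (a point): Centre of the tip of the brass valve shaft, on its axis; axes as the hob's; 91 mm above the worktop when not pressed. Upright shaft of 12 mm diameter standing 19 mm out of the hob's top, with a flat on its front (-x) side 1 mm from the axis; the last 3 mm are tapered.
- knob: Loose black cooker knob, upright on the worktop, about 50 g. Origin: centre of its underside; z up; x along the wing, to the end with the white pointer line. Round skirt 44 mm wide, 16 mm high, bright ring at its foot; on it a wing to grip, 40 long (x), 14 wide (y), from 16 to 34 mm above the underside. Fully on the shaft its underside is 78 mm above the worktop, 73 mm when pressed right down.
- knob_seat (a point): Centre of the closed end of the knob's bore, 13 mm above its underside, axes as the knob's. The bore is D-shaped, 13.6 mm across, open below, its flat on the -x side 1.8 mm from the axis: 0.8 mm play round the shaft. It goes on only when the knob's axes point as shaft_tip's, within about 0.25 rad; fully on, this point meets shaft_tip.
- tin_small: Small food tin, 75 mm across, 58 mm high, loose, far left; origin on its underside. To be left alone.
- mug_tea: White mug with blue dots, 93 mm high, loose, far left; origin on its underside. To be left alone.
- pepper_mill: Wooden pepper mill, 58 mm across, 170 mm high, loose, at the back, left of the hob; origin on its underside. To be left alone.
- salt_shaker: Grey salt shaker, 44 mm across, 90 mm high, loose; origin at the centre of its underside. To be left alone. It and the knob stand one in front of the hob's right side and one to the left of the hob's front, either way round.
Mind the look-alikes: they are no part of the job. Several things have the shape of the knob; the one meant has the colours described above.

How it is judged:
By the outcome, as a careful person would: the job done as asked, in the order asked, and still so for the second after the job is handed in, while the arm keeps its last pose, push and grip.
It also fails if it takes over 64 s, if anything falls off the work surface, if the arm or the gripper's body presses on something with over 40 N, if the wrist force passes 120 N, or if a joint passes its speed limit or range.

## Robot

A 6-joint arm with a two-finger parallel gripper is mounted at the origin on a cart in front of the work surface, level with it; the furniture and walls round the work are solid. World frame = base frame: x ahead of the robot, y to its left, z up, the work surface at z = 0. Lengths are in mm, angles in degrees, forces in N, time in s.
With the tool pointing down it reaches from about 350 to 850 mm from the base axis. Payload 8.1 kg.
Tool frame: the origin (TCP) lies between the finger pads; the fingertips stand 25 mm ahead of it and the grasp point (between the pads) lies 6 mm ahead of it (r.tcp_to_tips is the distance from the TCP to the fingertips, in mm); z points along the fingers, y is the line along which they close (so a half turn about z gives the same grasp; the last joint's range is limited). The gripper opens to 85 mm and grips with 20 to 120 N. Pads are 22 mm wide; open, the fingers measure 114 mm over their backs; the gripper's body (76 mm by 85 mm) begins 54 mm behind the grasp point. The pads swing forward as they close: fully open they stand 13 mm farther back than shut.
Start: joints at [-70.21, 7.471, 85.268, -0, 87.261, -4.893], TCP at [250.579, -545.175, 256.292] pointing down, gripper open.
Joint ranges: [-169.43, 169.43], [-51.17, 129.36], [1.28, 143.12], [-76.62, 256.62], [0, 156.53], [-152.29, 152.29]. Speed limits (degrees/s): [136.94, 136.94, 159.86, 180, 180, 180].

## Interface

Orientations are given as [roll, pitch, yaw] about the fixed x, y, z axes, in that order (R = Rz(yaw) Ry(pitch) Rx(roll)).
In Python, from bench import r gives the robot as it stands.
- The arm moves only by the tool apply_moves, never from a script. Its arguments are lists of equal length, an entry for each row: "angular": the turn, a rotation vector about the world's x, y, z in units of 8 degrees (1.0 is 8 degrees), a list of three; "travel": the shift along the world's x, y, z in units of 40 mm (1.0 is 40 mm), a list of three; "jaw": the opening, from 0 (shut) to 1 (fully open). A call has 1 to 20 rows; each row shifts and turns the commanded pose from where the row before left it; what a row does not reach is not made up. A row lasts 1/8 s, in which the tool goes at most 62.5 mm and 10.7 degrees, less where a joint would pass 70% of its speed; a pose out of reach is approached as far as the arm can. A call is refused whole if a number of a shift passes 1 or a number of a turn 1, either way. A call with a gripper value outside its range is refused whole. The fingers move at their own pace and stop on an object; "force" is the grip in N (left out, the last holds). Time passes only in rows, so rows that do not move let the fingers close. It gives the time, the measured TCP pose, the force, the opening and the grip force at its end, in the units of the state.
- r.sense(): the state, without advancing time (a new reading comes with each control period).
- r.snapshot(name): name is "scene" or "top"; returns a dict with "color" (420x560x3 uint8, red, green, blue), "fx", "fy", "cx", "cy" (pixels), "R" (3x3) and "t" (3): a world point X has camera coordinates R X + t. Camera axes: x right, y down, z forward; pixel columns grow to the right and rows downward; lengths in mm; the calibration is good to about 2 mm. A picture is of the moment at which its call begins. There is no depth.
- r.hand_in(): hands the job in; it is judged then, once.
The state is a dict: "time": time; "joint_pos": joint angles; "qd": joint speeds; "joint_efforts": joint torques, N m; "tool_pos": TCP position; "tcp_rot": TCP orientation; "ft_force": force on the tool from outside, world axes, zero at the start; "wrist_torque": the same for the moment, N m; "finger_gap": finger opening in mm; "grip_force": force on a finger pad.
Only numpy, scipy, OpenCV 4.12 (cv2) and the standard library are available. Lean on these libraries where they do the work, as an engineer would, in place of code of your own. Each camera call takes 0.05 s, during which the arm holds its last target. There are 200 camera calls.

## Working session

There is one attempt and no reset: what is moved stays moved. The work goes in short steps, Python scripts to look and compute and a tool call to move; the robot and the scene stay as the last step left them, time stands still between calls to the robot, and variables do not carry over. Pictures are saved under pics/ and viewed, at most 10 in all, crops included, and the job is handed in when it is done.

Besides the shell and the picture viewer there is one more tool, called as name(argument=value, ...) on one line, values as JSON. apply_moves: Moves the arm, as the interface text tells. Its arguments: {"type":"object","properties":{"angular":{"type":"array"},"travel":{"type":"array"},"jaw":{"type":"array"},"force":{"type":"number"}},"required":["angular","travel","jaw"]}

```bash
mkdir -p pics; ls; python3 - <<'E'
from bench import r
import cv2,pickle
for n in("scene","top"):
    s=r.snapshot(n); pickle.dump(s,open(f"pics/{n}0.pkl","wb"))
    cv2.imwrite(f"pics/{n}0.png",cv2.resize(s["color"][:,:,::-1],(784,588),interpolation=cv2.INTER_CUBIC))
    print(n,s["fx"],s["cx"],s["cy"],s["R"],s["t"])
print(r.sense())
E
```

```text
pics
scene 430.3875649589608 273.17270744061545 206.13804615920648 [[ 0.9998015  -0.01821833 -0.00806589]
 [-0.01616395 -0.50499073 -0.8629734 ]
 [ 0.01164874  0.86293248 -0.50518496]] [-537.72649174  155.89727882  977.06139394]
top 431.8382934175516 286.8683365525453 212.77489719657487 [[-0.11695624 -0.9931343  -0.00234697]
 [-0.97291393  0.11504882 -0.20050501]
 [ 0.19939842 -0.02116691 -0.97968986]] [ 211.37445945  490.67299829 1204.52281458]
{'time': 0.1, 'joint_pos': array([-7.02103607e+01,  7.51300548e+00,  8.53229667e+01, -4.28743325e-04,
        8.72620511e+01, -4.89218459e+00]), 'qd': array([-0.03018067, -0.10431898, -0.11921146, -0.08251123, -0.03838912,
        0.11606983]), 'joint_efforts': array([ 1.37640782e-03, -5.70951927e+01, -5.01941371e+01, -1.77168522e-04,
        8.14499304e-03, -1.15746620e-04]), 'tool_pos': array([ 250.41845388, -544.74109923,  255.32680813]), 'tcp_rot': array([-1.79902297e+02, -7.93287072e-03,  2.46818379e+01]), 'ft_force': array([ 0.53485655, -0.58524482, -0.03409015]), 'wrist_torque': array([ 0.05060687, -0.00260839, -0.00431528]), 'grip_force': 0.0, 'finger_gap': 85.42380445841972}
```

View pics/scene0.png

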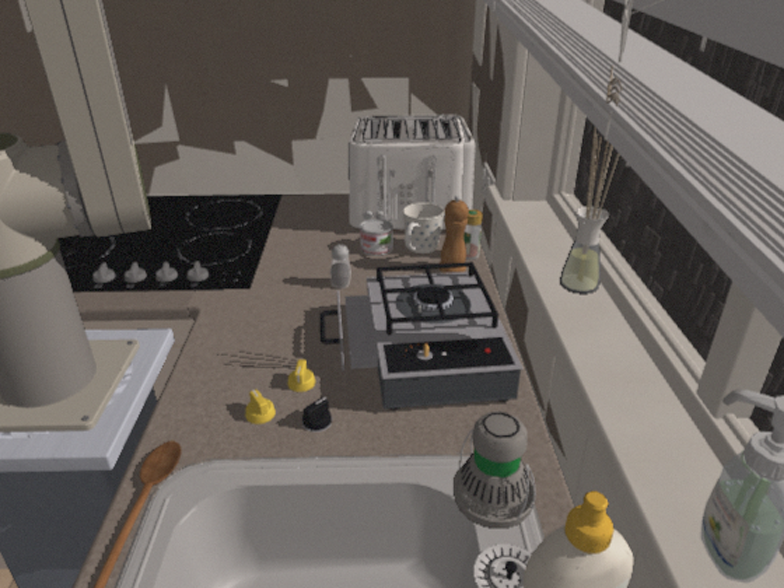

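View pics/top0.png

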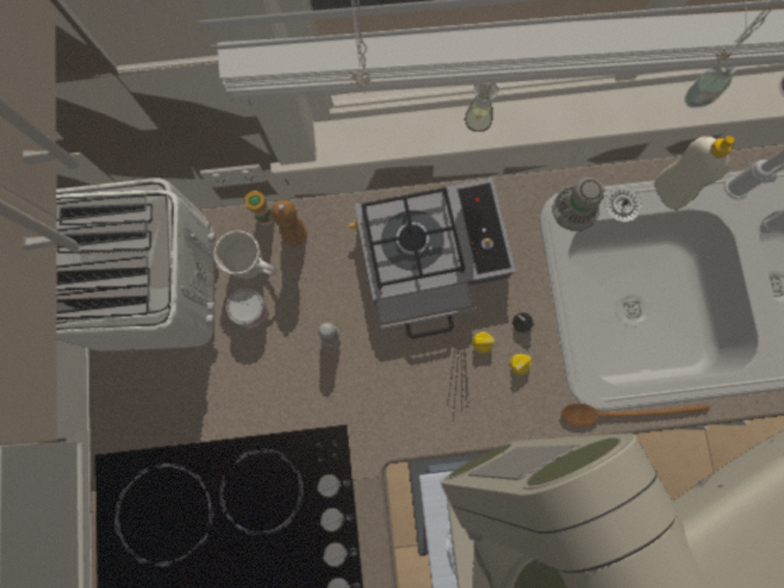

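Scene view: a black knob at (317,413) and yellow look-alikes at (301,375) and (260,406). In the top view they are black (522,322) and yellow (483,342) and (521,363). The black one fits the description, and I'll confirm it in enlarged crops.

```bash
python3 - <<'E'
import cv2,pickle
for n,(a,b,c,d),k in(("scene",(215,375,185,300),5),("top",(250,390,125,265),4.2)):
    s=pickle.load(open(f"pics/{n}0.pkl","rb"))["color"][c:d,a:b,::-1]
    s=cv2.convertScaleAbs(s,alpha=1.5,beta=10)
    cv2.imwrite(f"pics/{n}0c.png",cv2.resize(s,None,fx=k,fy=k,interpolation=cv2.INTER_CUBIC))
E
```

```text
(no output)
```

View pics/scene0c.png

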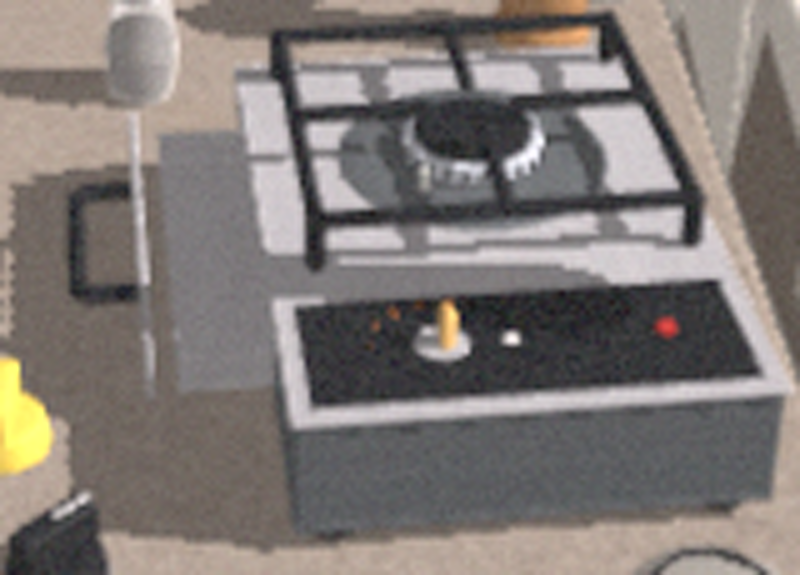

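View pics/top0c.png

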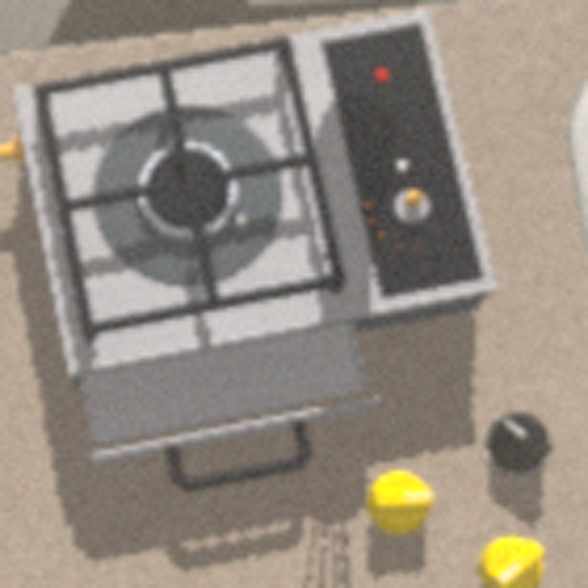

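The crop confirms it: the black knob with the white line and bright ring is the target (top crop (519,440)); the yellow ones are not. Next I triangulate the hob features and zoom in on the knob.

```bash
cat > h.py <<'E'
import numpy as np,cv2,pickle
def load(n): return pickle.load(open(f"pics/{n}.pkl","rb"))
def P(s): return np.array([[s["fx"],0,s["cx"]],[0,s["fy"],s["cy"]],[0,0,1]])@np.c_[s["R"],s["t"]]
def tri(s1,p1,s2,p2):
    X=cv2.triangulatePoints(P(s1),P(s2),np.float64(p1).reshape(2,1),np.float64(p2).reshape(2,1)).ravel();return X[:3]/X[3]
def proj(s,X):
    q=P(s)@np.r_[X,1];return q[:2]/q[2]
def ray(s,p,z):  # intersect pixel ray with plane z
    d=s["R"].T@np.array([(p[0]-s["cx"])/s["fx"],(p[1]-s["cy"])/s["fy"],1]);c=-s["R"].T@s["t"]
    return c+d*(z-c[2])/d[2]
E
python3 - <<'E'
from h import *
S,T=load("scene0"),load("top0")
u=lambda p,k,o:((np.array(p)+.5)/k-.5+o)
for n,a,b in(("tip",(448,303),(414,194)),("shaftbase",(441,346),(412,206)),("off",(511,338),(402,165)),("red",(667,327),(382,74)),("hbarA",(78,197),(185,485)),("hbarB",(80,293),(300,464)),
 ("FRtop",(303,427),(492,290)),("BRtop",(793,388),(425,10))):
    p,q=u(a,5,(215,185)),u(b,4.2,(250,125));X=tri(S,p,T,q)
    print(n,X.round(1),(proj(S,X)-p).round(2),(proj(T,X)-q).round(2))
for n,b in(("FL",(76,372)),("BL",(20,88)),("FR",(492,290)),("BR",(425,10))): print(n,ray(T,u(b,4.2,(250,125)),72).round(1))
a=S["color"][275:310,205:245,::-1];b=T["color"][215:250,355:395,::-1]
im=np.hstack([cv2.resize(cv2.convertScaleAbs(x,alpha=2,beta=20),None,fx=10,fy=10,interpolation=cv2.INTER_CUBIC) for x in(a,b)])
cv2.imwrite("pics/knob0.png",im)
E
```

```text
tip [603.6 -34.8  94.5] [ 0.14 -0.04] [0.02 0.1 ]
shaftbase [601.3 -36.1  73.1] [ 0.2  -0.06] [0.03 0.15]
off [631.1 -33.2  74.5] [ 0.11 -0.03] [0.02 0.08]
red [698.5 -28.7  75.5] [ 0.08 -0.03] [0.01 0.06]
hbarA [432.2 142.   37.2] [-0.04  0.01] [-0.01 -0.03]
hbarB [438.1  61.2  35. ] [-0.2   0.05] [-0.05 -0.16]
FRtop [539.2 -82.8  67.5] [-0.88  0.23] [-0.16 -0.62]
BRtop [744.4 -66.6  70.8] [-0.11  0.04] [-0.01 -0.08]
FL [512.8 207.3  72. ]
BL [719.6 224.3  72. ]
FR [536.3 -82.   72. ]
BR [743.7 -66.3  72. ]
```

View pics/knob0.png

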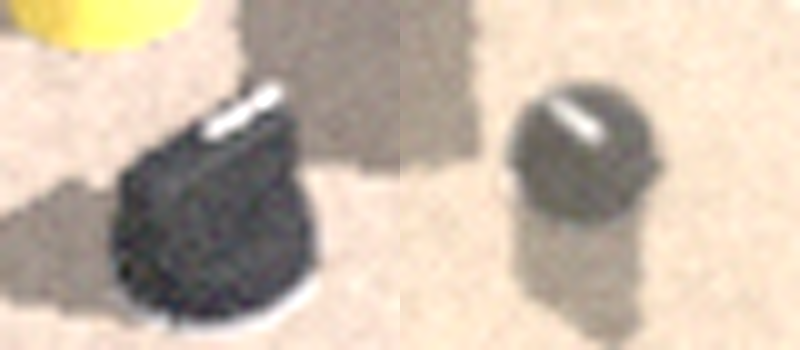

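```bash
python3 - <<'E'
from h import *
from bench import r
print(r.tcp_to_tips, r.sense()["time"])
S,T=load("scene0"),load("top0")
u=lambda p,k,o:((np.array(p)+.5)/k-.5+o)
L=[]
for n,a,b in(("end",(278,92),(148,98)),("in",(210,135),(200,137))):
    p,q=u(a,10,(205,275)),u(b,10,(355,215));X=tri(S,p,T,q);L.append(X)
    print(n,X.round(1),(proj(S,X)-p).round(2),(proj(T,X)-q).round(2),[ray(c,d,34).round(1) for c,d in((S,p),(T,q))])
for A in (L,):
    d=A[0]-A[1];print(np.degrees(np.arctan2(d[1],d[0])),np.hypot(*d[:2]))
# ring base: scene front rim bottom (210,325); top blob centre (585,152)
print("skirt top centre z16",ray(T,u((185,152),10,(355,215)),16).round(1))
for z,p in((0,(215,245)),): print("scene base centre",ray(S,u(p,10,(205,275)),8).round(1))
# project candidate centre circles
E
```

```text
25.0 0.1
end [452.2 -83.4  34.5] [ 0.16 -0.04] [0.04 0.11] [array([451.8, -82.9,  34. ]), array([452.6, -83.5,  34. ])]
in [439.1 -96.7  34.7] [ 0.13 -0.03] [0.03 0.08] [array([438.7, -95.9,  34. ]), array([439.4, -96.8,  34. ])]
45.16356815518642 18.642435066765426
skirt top centre z16 [438.1 -95.7  16. ]
scene base centre [ 438.4 -100.2    8. ]
```

apply_moves(angular=[[0, 0, -0.25], [0, 0, -0.25], [0, 0, -0.25], [0, 0, -0.25], [0, 0, -0.25], [0, 0, -0.25], [0, 0, -0.25], [0, 0, -0.25], [0, 0, -0.25], [0, 0, -0.25], [0, 0, 0], [0, 0, 0], [0, 0, 0], [0, 0, 0], [0, 0, 0], [0, 0, 0], [0, 0, 0], [0, 0, 0]], travel=[[0.94, 0.95, 0], [0.94, 0.95, 0], [0.94, 0.95, 0], [0.93, 0.95, 0], [0, 0.95, -0.33], [0, 0.95, -0.33], [0, 0.95, -0.33], [0, 0.95, -0.33], [0, 0.95, -0.33], [0, 0.95, -0.33], [0, 0.95, -0.33], [0, 0.95, -0.33], [0, 0.95, -0.33], [0, 0.95, -0.33], [0, 0.95, -0.33], [0, 0.95, -0.33], [0, 0.9, 0], [0, 0, 0]], jaw=[0, 0, 0, 0, 0, 0, 0, 0, 0, 0, 0, 0, 0, 0, 0, 0, 0, 0], force=60)

```text
time: 2.35
tool_pos: [399.9, 100.6, 97.4]
tcp_rot: [-180.0, 0.1, 4.9]
ft_force: [-1.4, 0.0, 0.4]
finger_gap: 0.1
grip_force: 0.0
```

apply_moves(angular=[[0, 0, 0], [0, 0, 0], [0, 0, 0], [0, 0, 0], [0, 0, 0], [0, 0, 0], [0, 0, 0], [0, 0, 0]], travel=[[0, 0, -0.65], [0, 0, -0.65], [0.25, 0.02, 0], [0.25, 0.02, 0], [0.25, 0.02, 0], [0.25, 0.02, 0], [0.25, 0.02, 0], [0, 0, 0]], jaw=[0, 0, 0, 0, 0, 0, 0, 0])

```text
time: 3.35
tool_pos: [452.0, 103.1, 46.5]
tcp_rot: [-180.0, -0.1, 4.7]
ft_force: [-0.3, -0.8, -0.2]
finger_gap: -0.3
grip_force: 0.0
```

apply_moves(angular=[[0, 0, 0], [0, 0, 0], [0, 0, 0]], travel=[[0.15, 0.012, 0], [0.15, 0.012, 0], [0.1, 0.008, 0]], jaw=[0, 0, 0])

```text
time: 3.72
tool_pos: [466.8, 104.3, 45.9]
tcp_rot: [-180.0, 0.0, 4.7]
ft_force: [-2.8, -0.3, 2.2]
finger_gap: 0.0
grip_force: 1.3
```

```bash
python3 - <<'E'
from bench import r
import cv2,pickle
ims=[]
import numpy as np
for n,(a,b,c,d) in(("scene",(215,355,170,290)),("top",(250,390,125,245))):
    s=r.snapshot(n); pickle.dump(s,open(f"pics/{n}1.pkl","wb"))
    ims.append(cv2.resize(cv2.convertScaleAbs(s["color"][c:d,a:b,::-1],alpha=1.5,beta=10),(400,343),interpolation=cv2.INTER_CUBIC))
cv2.imwrite("pics/v1.png",np.hstack(ims))
E
```

```text
(no output)
```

View pics/v1.png

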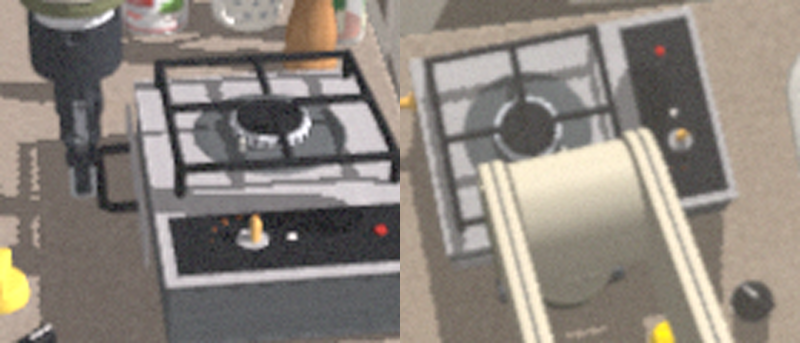

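The picture shows the finger on the handle bar (about (92,175) in the left half) and the tray front just short of the hob front. I keep pushing gently to the stop.

apply_moves(angular=[[0, 0, 0], [0, 0, 0], [0, 0, 0]], travel=[[0.1, 0.008, 0], [0.1, 0.008, 0], [0.0, 0.0, 0]], jaw=[0, 0, 0])

```text
time: 4.2
tool_pos: [472.5, 104.6, 45.2]
tcp_rot: [180.0, 0.3, 4.7]
ft_force: [-11.1, -0.6, 9.3]
finger_gap: -0.0
grip_force: 6.2
```

apply_moves(angular=[[0, 0, 0], [0, 0, 0]], travel=[[0.1, 0.008, 0], [0.0, 0.0, 0]], jaw=[0, 0])

```text
time: 4.45
tool_pos: [472.9, 104.6, 44.0]
tcp_rot: [180.0, 0.8, 4.7]
ft_force: [-28.1, -2.1, 18.6]
finger_gap: -0.2
grip_force: 13.9
```

apply_moves(angular=[[0, 0, 0], [0, 0, 0]], travel=[[0.1, 0.008, 0], [0.0, 0.0, 0]], jaw=[0, 0])

```text
time: 4.7
tool_pos: [473.2, 104.6, 42.6]
tcp_rot: [180.0, 1.2, 4.7]
ft_force: [-41.7, -3.4, 24.5]
finger_gap: 0.3
grip_force: 21.1
```

apply_moves(angular=[[0, 0, 0], [0, 0, 0], [0, 0, 0], [0, 0, 0.8], [0, 0, 0.84], [0, 0, 0.85], [0, 0, 0.85], [0, 0, 0.85], [0, 0, 0.85], [0, 0, 0], [0, 0, 0]], travel=[[-0.5, -0.04, 0], [-1, -0.08, 0], [0, 0, 0.9], [0, 0, 0.9], [0, -0.9, 0], [0.1, -0.9, 0], [0.1, -0.9, 0], [0.1, -0.9, 0], [0.05, -0.9, 0], [0, -0.45, 0], [0, 0, 0]], jaw=[0, 0, 0, 0, 0.3, 0.5, 0.5, 0.5, 0.5, 0.5, 0.5])

```text
time: 6.08
tool_pos: [437.0, -98.7, 118.2]
tcp_rot: [179.9, -0.0, 44.9]
ft_force: [0.2, 0.4, 0.0]
finger_gap: 42.5
grip_force: 0.0
```

```bash
python3 - <<'E'
from bench import r
import cv2,pickle
ims=[]
import numpy as np
for n,(a,b,c,d) in(("scene",(190,360,155,310)),("top",(250,420,125,280))):
    s=r.snapshot(n); pickle.dump(s,open(f"pics/{n}2.pkl","wb"))
    ims.append(cv2.resize(cv2.convertScaleAbs(s["color"][c:d,a:b,::-1],alpha=1.5,beta=10),(400,365),interpolation=cv2.INTER_CUBIC))
cv2.imwrite("pics/v2.png",np.hstack(ims))
E
```

```text
(no output)
```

View pics/v2.png

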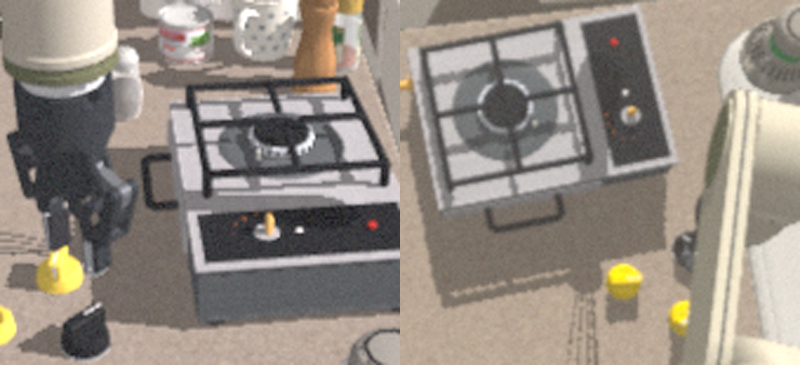

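The tray is home against the hob front, and the open fingers hang over the black knob (left half, (86,335)). I'll go down and grip it.

apply_moves(angular=[[0, 0, 0], [0, 0, 0], [0, 0, 0], [0, 0, 0], [0, 0, 0], [0, 0, 0], [0, 0, 0], [0, 0, 0], [0, 0, 0]], travel=[[0.03, 0.03, -0.6], [0, 0, -0.6], [0, 0, -0.4], [0, 0, -0.25], [0, 0, 0], [0, 0, 0], [0, 0, 0], [0, 0, 0], [0, 0, 0]], jaw=[0.5, 0.5, 0.5, 0.5, 0.5, 0, 0, 0, 0], force=60)

```text
time: 7.3
tool_pos: [438.7, -96.5, 44.9]
tcp_rot: [179.9, -0.1, 45.0]
ft_force: [0.9, 0.7, 7.4]
finger_gap: 12.3
grip_force: 59.7
```

apply_moves(angular=[[0, 0, 0], [0, 0, 0], [0, 0, 0], [0, 0, 0], [0, 0, -0.8], [0, 0, -0.85], [0, 0, -0.85], [0, 0, -0.85], [0, 0, -0.85], [0, 0, -0.85], [0, 0, 0], [0, 0, 0]], travel=[[0, 0, 0.4], [0, 0, 0.9], [0, 0, 0.9], [0, 0, 0.9], [0.68, 0.25, 0], [0.68, 0.25, 0], [0.68, 0.25, 0], [0.68, 0.25, 0], [0.68, 0.25, 0], [0.68, 0.26, 0], [0, 0, 0], [0, 0, 0]], jaw=[0, 0, 0, 0, 0, 0, 0, 0, 0, 0, 0, 0])

```text
time: 8.8
tool_pos: [600.3, -36.0, 168.1]
tcp_rot: [180.0, 0.0, 4.7]
ft_force: [0.0, -0.5, 0.0]
finger_gap: 12.3
grip_force: 58.9
```

```bash
python3 - <<'E'
from bench import r
import cv2,pickle
import numpy as np
s=r.snapshot("scene"); pickle.dump(s,open("pics/scene3.pkl","wb"))
t=r.snapshot("top"); pickle.dump(t,open("pics/top3.pkl","wb"))
a=cv2.resize(cv2.convertScaleAbs(s["color"][180:265,275:335,::-1],alpha=2,beta=20),None,fx=7,fy=7,interpolation=cv2.INTER_CUBIC)
b=cv2.resize(cv2.convertScaleAbs(t["color"][130:215,320:373,::-1],alpha=2,beta=20),None,fx=7,fy=7,interpolation=cv2.INTER_CUBIC)
cv2.imwrite("pics/v3.png",np.hstack([a,b]))
x=r.sense();print(x["tool_pos"],x["tcp_rot"],x["finger_gap"],x["ft_force"])
E
```

```text
[600.20687902 -36.12642619 168.08109383] [1.79997951e+02 2.84627245e-02 4.64958993e+00] 12.297590477631067 [-0.02121697 -0.28123857 -0.36736001]
```

View pics/v3.png

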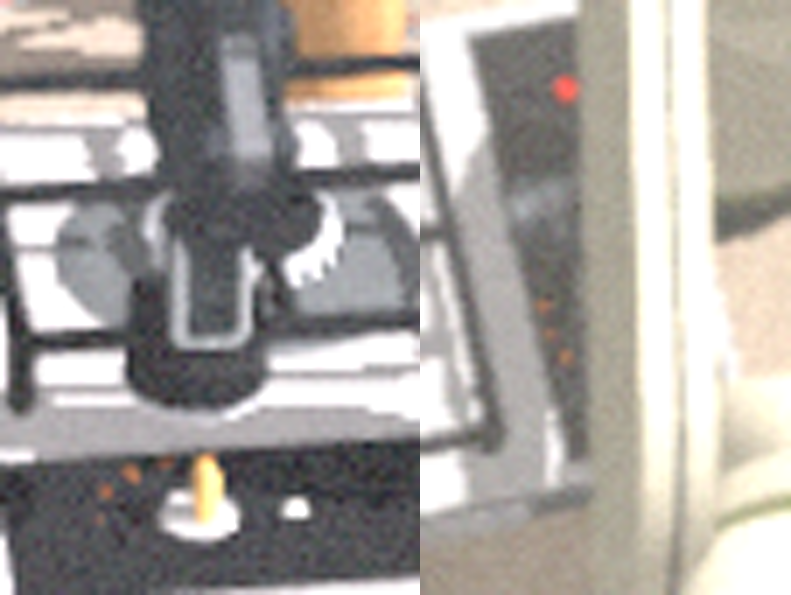

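```bash
python3 - <<'E'
from h import *
S=load("scene3")
u=lambda p:((np.array(p)+.5)/7-.5+(275,180))
zu=168.1-44.9
print("skirt ctr x at z=zu+3:",ray(S,u((198,385)),zu+3).round(1))
print("rim front bottom:",ray(S,u((198,412)),zu).round(1),"-> ctr y +22")
for p in((128,370),(268,370)): print(ray(S,u(p),zu+5))
for y in(-36,): 
    # plane y: col->x for skirt edges at y=-36, z zu+8
    for c in(128,268,198): 
        f=lambda x: proj(S,(x,y,zu+8))[0]-u((c,0))[0]
        from scipy.optimize import brentq; print(c,brentq(f,500,700).__round__(1))
print("tip",ray(S,u((206,456)),91).round(1),"tip top ",ray(S,u((206,462)),91).round(1), "base ring",ray(S,u((200,517)),72).round(1))
E
```

```text
skirt ctr x at z=zu+3: [599.1 -41.8 126.2]
rim front bottom: [598.4 -51.3 123.2] -> ctr y +22
[578.81640956 -36.27736972 128.2       ]
[619.99974444 -37.52353369 128.2       ]
128 578.8
268 620.0
198 599.4
tip [603.5 -28.3  91. ] tip top  [603.3 -31.4  91. ] base ring [601.8 -33.5  72. ]
```

apply_moves(angular=[[0, 0, 0], [0, 0, 0], [0, 0, 0], [0, 0, 0]], travel=[[0.043, 0.007, -0.4], [0, 0, -0.3], [0, 0, -0.1], [0, 0, 0]], jaw=[0, 0, 0, 0])

```text
time: 9.4
tool_pos: [602.2, -35.5, 135.1]
tcp_rot: [-180.0, 0.1, 4.6]
ft_force: [0.4, -0.7, -0.8]
finger_gap: 12.3
grip_force: 58.9
```

apply_moves(angular=[[0, 0, 0], [0, 0, 0]], travel=[[0, 0, -0.1], [0, 0, 0]], jaw=[0, 0])

```text
time: 9.65
tool_pos: [602.7, -35.5, 131.8]
tcp_rot: [-180.0, 0.0, 4.6]
ft_force: [-0.0, -0.2, -1.0]
finger_gap: 12.3
grip_force: 58.9
```

apply_moves(angular=[[0, 0, 0], [0, 0, 0]], travel=[[0, 0, -0.1], [0, 0, 0]], jaw=[0, 0])

```text
time: 9.9
tool_pos: [602.5, -35.5, 127.5]
tcp_rot: [-180.0, 0.0, 4.6]
ft_force: [-0.4, -1.2, -0.5]
finger_gap: 12.5
grip_force: 58.9
```

apply_moves(angular=[[0, 0, 0], [0, 0, 0]], travel=[[0, 0, -0.1], [0, 0, 0]], jaw=[0, 0])

```text
time: 10.15
tool_pos: [602.4, -35.5, 123.4]
tcp_rot: [-180.0, 0.0, 4.6]
ft_force: [-0.5, -0.5, -0.7]
finger_gap: 12.7
grip_force: 58.9
```

apply_moves(angular=[[0, 0, 0], [0, 0, 0]], travel=[[0, 0, -0.08], [0, 0, 0]], jaw=[0, 0])

```text
time: 10.4
tool_pos: [602.9, -35.6, 121.0]
tcp_rot: [180.0, -0.0, 4.6]
ft_force: [-1.9, 0.1, 3.9]
finger_gap: 12.4
grip_force: 59.4
```

apply_moves(angular=[[0, 0, 0], [0, 0, 0]], travel=[[0, 0, -0.06], [0, 0, 0]], jaw=[0, 0])

```text
time: 10.65
tool_pos: [602.9, -35.6, 118.6]
tcp_rot: [180.0, -0.0, 4.6]
ft_force: [-2.3, 0.7, 5.1]
finger_gap: 12.4
grip_force: 59.6
```

apply_moves(angular=[[0, 0, 0], [0, 0, 0]], travel=[[0, 0, -0.05], [0, 0, 0]], jaw=[0, 0])

```text
time: 10.9
tool_pos: [603.1, -35.6, 117.5]
tcp_rot: [180.0, -0.1, 4.6]
ft_force: [-4.4, 0.6, 10.5]
finger_gap: 12.5
grip_force: 60.5
```

apply_moves(angular=[[0, 0, 0], [0, 0, 0], [0, 0, 0]], travel=[[0, 0, -0.05], [0, 0, 0], [0, 0, 0]], jaw=[0, 0, 0])

```text
time: 11.28
tool_pos: [603.4, -35.6, 117.1]
tcp_rot: [180.0, -0.1, 4.6]
ft_force: [-9.4, 0.8, 21.8]
finger_gap: 12.3
grip_force: 61.8
```

```bash
python3 - <<'E'
from bench import r
import cv2
s=r.snapshot("scene")
cv2.imwrite("pics/v4.png",cv2.resize(cv2.convertScaleAbs(s["color"][150:290,210:390,::-1],alpha=1.6,beta=15),None,fx=4,fy=4,interpolation=cv2.INTER_CUBIC))
x=r.sense();print(x["time"],x["tool_pos"],x["ft_force"])
E
```

```text
11.325 [603.42440956 -35.60912751 117.13811182] [-9.64855827  0.44447168 20.82109819]
```

View pics/v4.png

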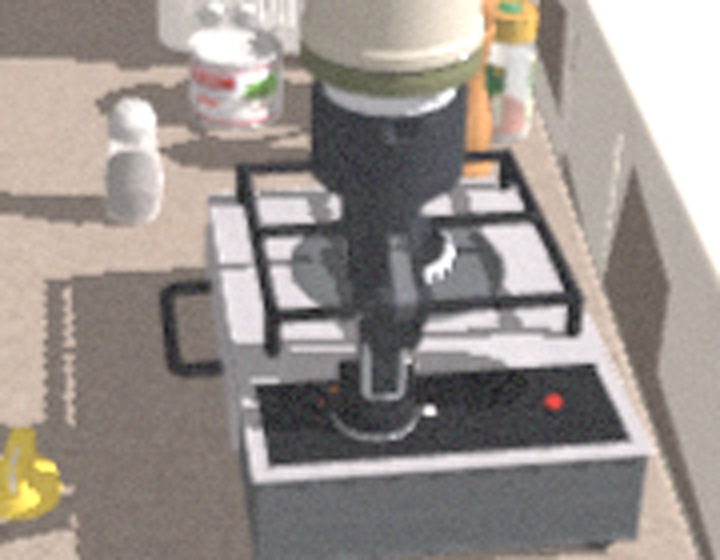

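The knob sits low on the shaft at (375,410), right beside the off mark at (430,411), and the tray is home. The TCP height of 117.1 mm and the steep force rise to 21 N both match the valve being fully down.

```bash
python3 -c "
from bench import r
print(r.hand_in())"
```

```text
the job is handed in; nothing more can be done
None
```

I pushed the drip tray in to its stop, then fitted the black knob on the valve shaft and handed in while pressing it right down against the spring (about 21 N); no other objects were touched, and the hand-in returned no verdict.

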